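# Hang a stacked sample pot upside down on the drying peg

### The arm

A 6-joint arm with a two-finger parallel gripper is mounted at the origin on a cart in front of the work surface, level with it; the furniture and walls round the work are solid. World frame = base frame: x ahead of the robot, y to its left, z up, the work surface at z = 0. Lengths are in m, angles in rad, forces in N, time in s.
With the tool pointing down it reaches from about 0.3 to 0.775 m from the base axis. Payload 14.6 kg.
Tool frame: the origin (TCP) lies between the finger pads; the fingertips stand 11 mm ahead of it and the grasp point (between the pads) lies 8 mm behind it; z points along the fingers, y is the line along which they close (so a half turn about z gives the same grasp; the last joint's range is limited). The gripper opens to 85 mm and grips with 20 to 120 N. Pads are 22 mm wide; open, the fingers measure 114 mm over their backs; the gripper's body (76 mm by 85 mm) begins 54 mm behind the grasp point. The pads swing forward as they close: fully open they stand 13 mm farther back than shut.
Start: joints at [1.241, 0.3, 1.521, -0, 1.321, -0.067], TCP at [0.143, 0.531, 0.242] pointing down, gripper open.
Joint ranges: [-3.03, 3.03], [-0.79, 2.21], [0.23, 2.52], [-1.04, 4.18], [0, 3.07], [-2.55, 2.55]. Speed limits (rad/s): [2.22, 2.22, 2.57, 3.14, 3.14, 3.14].

### API

Orientations are given as [roll, pitch, yaw] about the fixed x, y, z axes, in that order (R = Rz(yaw) Ry(pitch) Rx(roll)).
In Python, from workcell import robot, snapshot gives the robot as it stands (robot), with the cameras as plain functions.
- The arm moves only by the shell command python3 shift.py FILE [OPENING], which reads ROWS from the file FILE. ROWS is a JSON list of rows, 1 to 5 of them, each of 6 numbers: dx, dy, dz in m, then a rotation vector rx, ry, rz in rad; each row shifts and turns the commanded pose from where the row before left it, along the tool's axes as they then stand; what a row does not reach is not made up. A row lasts 1/8 s, in which the tool goes at most 0.0625 m and 0.188 rad, less where a joint would pass 70% of its speed; a pose out of reach is approached as far as the arm can. OPENING is the opening from 0.0 (shut) to 1.0 (fully open), set as the command begins (- or left out keeps the last). The fingers move at their own pace and stop on an object; the grip force is fixed at half the most. Time passes only in rows, so rows that do not move let the fingers close. It prints the time, the measured TCP pose, the force, the opening and the grip force at its end. Input that does not fit is refused with a message, and nothing moves.
- robot.sense(): the state, without advancing time (a new reading comes with each control period).
- snapshot(name): name is "side" or "top" or "wrist"; returns a dict with "frame" (480x640x3 uint8, red, green, blue), "range_z" (480x640 float32, m along the optical axis (not along the pixel's ray), 0 where there is no reading), "camera_matrix" (3x3 intrinsics, pixels), "cam_to_world" (4x4, takes a point from camera to world coordinates); the wrist camera has in their place "tool_from_camera" (4x4, takes a point from camera to tool coordinates, whose origin is the TCP and whose axes are the flange's). Camera axes: x right, y up, looking along -z (the intrinsics and any distortion apply to the point x, -y, -z); pixel columns grow to the right and rows downward; lengths in m; the calibration is good to about 2 mm. A picture is of the moment at which its call begins: read the wrist's pose just before it.
- robot.close_job(): hands the job in; it is judged then, once.
The state is a dict: "time_s": time; "qpos": joint angles; "qvel": joint speeds; "tau": joint torques, N m; "tool_pos": TCP position; "eef_rot": TCP orientation; "ft_force": force on the tool from outside, world axes, zero at the start; "torque": the same for the moment, N m; "gripper_width": opening from 0.0 (shut) to 1.0 (fully open); "grip_force": force on a finger pad.
Only numpy, scipy, OpenCV 4.12 (cv2) and the standard library are available. Lean on these libraries where they do the work, as an engineer would, in place of code of your own. Each camera call takes 0.05 s, during which the arm holds its last target. There are 200 camera calls.

### The job

Lift the top pot off the pile of two square sample pots and hang it upside down, mouth down, on the wide peg of the drying stand, all the way home on the peg and hanging straight. Lower it gently: do not press it hard onto the peg and never let it drop, and leave the lower pot and the glassware behind where they stand.

Things in the scene. Friction and masses are not known exactly. Their poses are not given: they have to be found in the camera images.
- pot: Top pot of the pile, to be hung. White plastic, open at the top, 90 mm tall, 0.06 to 0.13 kg: 56 mm square outside with flat sides from 15 to 90 mm above its underside; below, a 46 mm square foot. Origin: centre of the foot's underside; z along the axis to the mouth; x, y square to the sides. Starts upright, origin 75 mm above the bench, its foot in the lower pot's mouth with 2 mm play.
- pot_mouth (a point): Centre of the mouth of the pot to hang, 90 mm along z from its origin, same axes. Walls are 3 mm, so the mouth and cavity are 50 mm square; the cavity is 71 mm deep to the inside floor, which is 19 mm from the foot's underside. Laid on a flat side the pot lies stable, its axis 28 mm above the bench.
- pot_lower: The lower pot of the pile, same shape, loose, upright on the bench; it must stay where it is. Origin: centre of its underside.
- stand: Drying stand, fixed: white drip tray 120 mm along its x, 160 mm along its y, rim 14 mm high. Origin: centre of its underside. At y = +38 mm stands the wide peg, in a sleeve 36 mm high (27 mm thick, with a clamp knob to 28 mm out at +x, 26 mm high). At y = -45 mm stands a slim steel peg, 10 mm thick and 55 mm high, not meant for this pot.
- peg_foot (a point): Point on the wide peg's upright axis, 6 mm above the bench. The peg is a 16 mm stem with a round grey head 44 mm in diameter, 34 mm long; its flat top is 32 mm across, with a bevel 8 mm high. It is clamped at another height each time: top 114 to 144 mm above the bench, not reported, to be felt or seen. A pot that is home rests with its inside floor on that top (3 mm play each side).
- bottle_a: Glass bottle with stopper, 60 mm in diameter, 141 mm tall, loose bystander behind the work. Origin: centre of its underside.
- bottle_b: A second such bottle, loose bystander. Origin: centre of its underside.
- flask: Conical glass flask, 78 mm in diameter, 129 mm tall, loose bystander. Origin: centre of its underside.

How it is judged:
By the outcome, as a careful person would: the job done as asked, in the order asked, and still so for the second after the job is handed in, with the robot touching nothing.
It also fails if it takes over 67 s, if anything falls off the work surface, if the arm or the gripper's body presses on something with over 40 N, if the wrist force passes 120 N, or if a joint passes its speed limit or range.

## Working session

There is one attempt and no reset: what is moved stays moved. The work goes in short steps, Python scripts to look and compute and a shell command to move; the robot and the scene stay as the last step left them, time stands still between calls to the robot, and variables do not carry over. Pictures are saved under pics/ and viewed, at most 10 in all, crops included, and the job is handed in when it is done.

```bash
ls; mkdir -p pics
cat > h.py <<'E'
import numpy as np, cv2
from workcell import robot, snapshot
from scipy.spatial.transform import Rotation as R
def cloud(s, T=None):
    d=s["range_z"]; K=np.array(s["camera_matrix"]); T=np.array(s["cam_to_world"]) if T is None else T
    v,u=np.mgrid[:480,:640]
    x=(u-K[0,2])/K[0,0]*d; y=(v-K[1,2])/K[1,1]*d
    P=np.stack([x,-y,-d],-1)@T[:3,:3].T+T[:3,3]
    P[d==0]=np.nan
    return P
def tool():
    s=robot.sense(); T=np.eye(4); T[:3,3]=s["tool_pos"]; T[:3,:3]=R.from_euler("xyz",s["eef_rot"]).as_matrix(); return T
E
python3 - <<'E'
from h import *
print(robot.sense())
for n in("side","top"):
    s=snapshot(n); np.savez(f"pics/{n}0.npz",**{k:np.array(v) for k,v in s.items()})
    cv2.imwrite(f"pics/{n}0.png",s["frame"][...,::-1]); print(n,np.array(s["cam_to_world"]).round(3),s["camera_matrix"],[k for k in s])
E
```

```text
pics
shift.py
workcell.py
{'time_s': 0.0, 'qpos': array([ 1.24137013e+00,  3.00526056e-01,  1.52158254e+00,  6.08129634e-07,
        1.32071414e+00, -6.65856857e-02]), 'qvel': array([-9.53773363e-05, -5.56949936e-04,  8.18539357e-04,  1.44467385e-03,
        5.30564678e-04,  1.48687597e-04]), 'tau': array([-2.10198923e-03, -5.43487036e+01, -3.61812615e+01, -1.62086430e-04,
        3.94462491e-03,  1.63556507e-05]), 'tool_pos': array([0.14282621, 0.53090029, 0.24169055]), 'eef_rot': array([-3.14036534e+00, -8.24331185e-05,  2.87875194e+00]), 'ft_force': array([ 0.0546674 , -0.38415794, -0.05545381]), 'torque': array([0.03092217, 0.07503794, 0.07030112]), 'grip_force': 0.0, 'gripper_width': 0.9994619711267859}
side [[ 0.82   0.378 -0.43   0.15 ]
 [-0.572  0.537 -0.62  -0.427]
 [-0.004  0.754  0.657  0.777]
 [ 0.     0.     0.     1.   ]] [[582.0081433    0.         318.91130494]
 [  0.         582.0081433  230.02801555]
 [  0.           0.           1.        ]] ['frame', 'range_z', 'camera_matrix', 'cam_to_world']
top [[ 0.013  0.985 -0.17   0.42 ]
 [-1.     0.01  -0.015  0.203]
 [-0.013  0.17   0.985  1.07 ]
 [ 0.     0.     0.     1.   ]] [[486.03557141   0.         316.83981892]
 [  0.         486.03557141 245.4589712 ]
 [  0.           0.           1.        ]] ['frame', 'range_z', 'camera_matrix', 'cam_to_world']
```

View pics/side0.png

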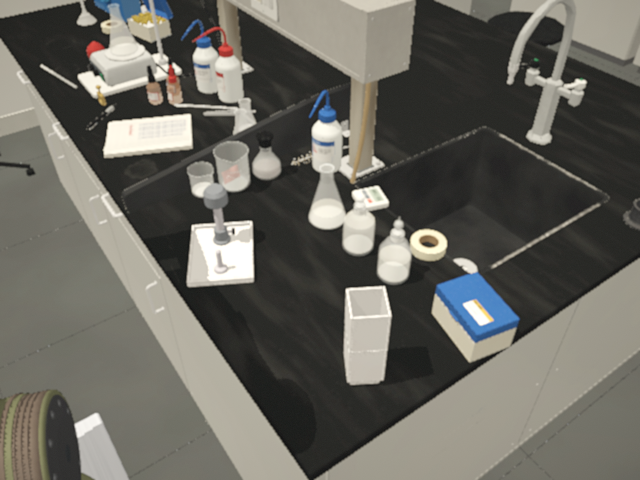

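View pics/top0.png

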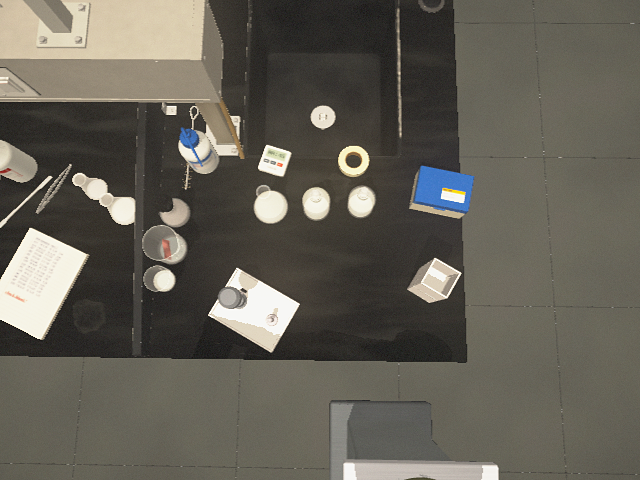

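The side view shows the pile at about (366,335), the wide peg's head at (215,195) and the slim peg at (221,262). In the top view the pot's mouth is at (440,278), the peg head at (232,297), the tray at (254,310), and the bottles and flask at (271,206), (316,203) and (361,201).

```bash
cat > m.py <<'E'
from h import *
for n in("side","top"):
    s=dict(np.load(f"pics/{n}0.npz")); P=cloud(s); z=P[...,2]
    def box(u0,u1,v0,v1,zlo,zhi):
        m=np.zeros(z.shape,bool); m[v0:v1,u0:u1]=True
        return m&(z>zlo)&(z<zhi)
    B={"side":dict(pot=(335,400,275,395),st=(180,265,175,295),bt=(300,420,160,290)),"top":dict(pot=(400,466,250,310),st=(200,305,260,355),bt=(245,385,175,230))}[n]
    print(n,"table z", np.nanmedian(z[box(*((250,330,300,450) if n=="side" else (310,390,250,340)),-.05,.05)]))
    zz=z[box(*B["pot"],-.02,.3)]; print("pot z hist",np.histogram(zz,bins=np.arange(0,.2,.01))[0])
    m=box(*B["pot"],.158,.175); p=P[m][:,:2]; r=cv2.minAreaRect(p.astype(np.float32)); print("mouth rect",m.sum(),r, P[m][:,2].mean())
    zz=z[box(*B["st"],-.02,.3)]; print("st z hist",np.histogram(zz,bins=np.arange(0,.2,.005))[0])
    m=box(*B["st"],.085,.2); q=P[m]; print("head ztop",np.percentile(q[:,2],[50,90,95,99]))
    t=np.percentile(q[:,2],95); q=q[(q[:,2]>t-.004)]; print("flat rect",cv2.minEnclosingCircle(q[:,:2].astype(np.float32)),q.mean(0))
    m=box(*B["st"],.003,.02); r=cv2.minAreaRect(P[m][:,:2].astype(np.float32)); print("tray",r)
    m=box(*B["st"],.045,.06); q=P[m]; print("slim",len(q),np.median(q,0))
    m=box(*B["bt"],.04,.2); k,l,st,c=cv2.connectedComponentsWithStats(m.astype(np.uint8))
    for i in range(1,k):
        if st[i,4]>60: q=P[l==i]; print("bystander",c[i].round(),np.median(q,0).round(3),q.min(0).round(3),q.max(0).round(3))
E
python3 m.py
```

```text
side table z 0.0003029810053370996
pot z hist [2258  138  219  166  163  161  179  177  182  189  245  319  350  369
  385  404  442    0    0]
mouth rect 521 ((0.5173827409744263, -0.01572273299098015), (0.05880163237452507, 0.05623890832066536), 59.316322326660156) 0.16331509621544368
st z hist [3123 2328  728  247  154  154  188  178  140  104   86   51   47   21
   15   21   17   12    2    2   37   43   54   53   62   95  173    5
    0    0    0    0    0    0    0    0    0    0    0]
head ztop [0.12521173 0.1333287  0.13401357 0.13493565]
flat rect ((0.4784441888332367, 0.385155588388443), 0.01810375042259693) [0.47866918 0.38486358 0.13271544]
tray ((0.4919643998146057, 0.42243093252182007), (0.36261212825775146, 0.18419671058654785), 58.9680290222168)
slim 241 [0.50340306 0.52498493 0.05049427]
bystander [326. 192.] [0.682 0.314 0.075] [0.659 0.293 0.04 ] [0.717 0.345 0.131]
bystander [359. 222.] [0.681 0.21  0.074] [0.658 0.189 0.04 ] [0.72  0.247 0.14 ]
bystander [395. 250.] [0.687 0.113 0.075] [0.665 0.092 0.04 ] [0.721 0.149 0.141]
bystander [369. 288.] [0.537 0.004 0.1
[... 407 characters left out ...]
 0    0
    0    0    0    0    0    0    9    9   10    9   43  127  222    7
    0    0    0    0    0    0    0    0    0    0    0]
head ztop [0.13038966 0.13368726 0.13419958 0.13558874]
flat rect ((0.4799884259700775, 0.3876240849494934), 0.019122133031487465) [0.47965718 0.38743138 0.13230149]
tray ((0.4682581424713135, 0.3616688549518585), (0.2045239508152008, 0.2282673418521881), 1.0229648351669312)
slim 20 [0.43985365 0.31541024 0.05313749]
bystander [267. 202.] [0.681 0.321 0.075] [0.661 0.296 0.04 ] [0.718 0.355 0.131]
bystander [361. 200.] [0.689 0.128 0.077] [0.667 0.095 0.04 ] [0.727 0.154 0.142]
bystander [316. 202.] [0.683 0.221 0.077] [0.66  0.193 0.041] [0.72  0.252 0.138]
```

```bash
cat > log.py <<'E'
from h import *
import json
s=robot.sense(); open("log.jsonl","a").write(json.dumps({k:np.array(s[k]).tolist() for k in("qpos","tool_pos","eef_rot")})+"\n")
print("q",np.round(s["qpos"],3),"t",s["time_s"])
E
python3 log.py
echo '[[0,0,-0.05,0,0,0],[0,0,-0.05,0,0,0],[0,0,0,0,0,0]]' > next.json && python3 shift.py next.json; python3 log.py
echo '[[0,0,0,-0.18,0,0],[0,0,0,-0.18,0,0],[0,0,0,-0.18,0,0],[0,0,0,0,0,0]]' > next.json && python3 shift.py next.json; python3 log.py
echo '[[0,0,0.06,0,0,0],[0,0,0.06,0,0,0],[0,0,0,0,0,0]]' > next.json && python3 shift.py next.json; python3 log.py
echo '[[0,0,0,0,0.15,0],[0,0,0,0,0.15,0],[0,0,0,0,0,0.15],[0,0,0,0,0,0]]' > next.json && python3 shift.py next.json; python3 log.py
python3 -c "
from h import *
s=snapshot('wrist');print(np.array(s['tool_from_camera']).round(3))"
```

```text
q [ 1.241  0.3    1.522 -0.     1.321 -0.067] t 0.1
time_s: 0.48
tool_pos: [0.1431, 0.5317, 0.3458]
eef_rot: [3.136, 0.0, 2.879]
ft_force: [-0.8, 0.4, -1.4]
gripper_width: 0.996
grip_force: 0.0
q [ 1.241  0.242  1.356 -0.     1.537 -0.067] t 0.475
time_s: 0.98
tool_pos: [0.1424, 0.5297, 0.3408]
eef_rot: [2.604, -0.0, 2.879]
ft_force: [0.6, 0.8, 0.1]
gripper_width: 0.999
grip_force: 0.0
q [ 1.223 -0.024  1.736  0.056  0.894 -0.108] t 0.975
time_s: 1.35
tool_pos: [0.1588, 0.5905, 0.2332]
eef_rot: [2.614, -0.001, 2.879]
ft_force: [-0.2, -0.4, 0.3]
gripper_width: 1.0
grip_force: 0.0
q [ 1.234  0.214  1.728  0.061  0.675 -0.112] t 1.35
time_s: 1.85
tool_pos: [0.1591, 0.5908, 0.2408]
eef_rot: [2.621, -0.331, 2.901]
ft_force: [0.4, -0.6, -0.5]
gripper_width: 0.998
grip_force: 0.0
q [ 1.098  0.234  1.709  0.567  0.81  -0.46 ] t 1.85
[[ 0.     0.96   0.28   0.07 ]
 [ 1.     0.    -0.001 -0.   ]
 [-0.001  0.28  -0.96  -0.132]
 [ 0.     0.     0.     1.   ]]
```

```bash
cat > kin.py <<'E'
from h import *
import json
from scipy.optimize import least_squares
def rz(a): return R.from_euler("z",a)
def ry(a): return R.from_euler("y",a)
def fk(q,p,s4,s6):
    a1,d1,L2,b,L3,L6,c=p
    A=rz(q[0]); x=A.apply([a1,0,d1]); A=A*ry(q[1]); x=x+A.apply([0,0,L2]); A=A*ry(q[2]); x=x+A.apply([b,0,L3])
    A=A*rz(s4*q[3])*ry(q[4]); A=A*rz(s6*q[5]); x=x+A.apply([0,0,L6]); return x,A*rz(c)
L=[json.loads(l) for l in open("log.jsonl")]
def fit(s4,s6):
    def f(p):
        r=[]
        for l in L:
            x,A=fk(l["qpos"],p,s4,s6); r+=list(x-l["tool_pos"])+list(.3*(R.from_euler("xyz",l["eef_rot"]).inv()*A).as_rotvec())
        return np.r_[r,1e-3*(p[:6]-[0,.3,.4,0,.4,.25])]
    return min((least_squares(f,[0,.3,.4,0,.4,.25,c]) for c in(0,1.57,3.14,-1.57)),key=lambda s:s.cost)
if __name__=="__main__":
    for s4 in(1,-1):
        for s6 in(1,-1):
            s=fit(s4,s6); print(s4,s6,s.cost,s.x.round(4),np.abs(s.fun).max())
E
python3 kin.py
```

```text
1 1 0.00266519070483084 [-0.0723  0.2657  0.5559  0.1341  0.4948  0.3132  1.5708] 0.036088528209205495
1 -1 0.022885653399168978 [-0.0723  0.2657  0.5559  0.1341  0.4948  0.3132  1.2455] 0.17834444385041368
-1 1 0.06071825298990032 [ 0.3757 -0.0098 -0.2599 -0.4434  0.2015 -0.1786  1.7625] 0.22753954122558281
-1 -1 0.039230603963941714 [ 0.3757 -0.0098 -0.2599 -0.4434  0.2015 -0.1786  1.4437] 0.2391314559445478
```

```bash
sed -i 's/a1,d1,L2,b,L3,L6,c=p/a1,d1,L2,b,L3,L6,c,e=p/; s/A=A\*rz(s6\*q\[5\])/x=x+A.apply([e,0,0]); A=A*rz(s6*q[5])/; s/L6,c\])/L6,c,0])/; s/\.25,c\])/.25,c,0])/' kin.py
cat >> kin.py <<'E'
    s=fit(1,1); print(s.fun[:-6].reshape(-1,6).round(4))
E
python3 kin.py
```

```text
1 1 0.002507702943507035 [-0.0138  0.2572  0.5575  0.1364  0.4687  0.3006  1.5708  0.0321] 0.03630040846046692
1 -1 0.02272816563784517 [-0.0138  0.2572  0.5575  0.1364  0.4687  0.3006  1.2455  0.0321] 0.17834444496163596
-1 1 0.056582993057492294 [ 0.0756  0.0337 -0.2681 -0.4551  0.3353 -0.1141  1.7625 -0.1643] 0.22753954122394604
-1 -1 0.03509534403153367 [ 0.0756  0.0337 -0.2681 -0.4551  0.3353 -0.1141  1.4437 -0.1643] 0.23913145594877933
[[ 0.0315 -0.0209 -0.0013 -0.     -0.      0.    ]
 [ 0.0363 -0.007   0.0023  0.     -0.      0.    ]
 [ 0.0296 -0.0138 -0.002   0.     -0.      0.    ]
 [ 0.0325 -0.0055 -0.0043  0.     -0.      0.    ]
 [-0.0003  0.0021  0.0052 -0.     -0.      0.    ]]
```

```bash
sed -i 's/L6,c,e=p/L6,c,e,f,g=p/; s/a1,0,d1/a1,f,d1/; s/\[e,0,0\]/[e,g,0]/; s/L6,c,0\])/L6,c,0])/; s/\.25,c,0\])/.25,c,0,0,0])/' kin.py
sed -i 's/1e-3\*(p\[:6\]-\[0,.3,.4,0,.4,.25\])/1e-3*(np.delete(p,6)-[0,.3,.4,0,.4,.25,0,0,0])/; s/s.fun\[:-6\]/s.fun[:-9]/' kin.py; python3 kin.py
```

```text
1 1 6.1629727427043786e-09 [0.     0.2212 0.4242 0.0409 0.4475 0.2338 1.5708 0.     0.0366 0.    ] 7.879863038598903e-05
1 -1 0.02022046885731088 [0.     0.2212 0.4242 0.0409 0.4475 0.2338 1.2455 0.     0.0366 0.    ] 0.17834444385041384
-1 1 0.05228052901003728 [-0.012   0.0997 -0.0961 -0.3184  0.4395 -0.029   1.7625 -0.1175  0.1348
 -0.0925] 0.22753954122394604
-1 -1 0.03079287998407866 [-0.012   0.0997 -0.0961 -0.3184  0.4395 -0.029   1.4437 -0.1175  0.1348
 -0.0925] 0.2391314559445478
[[-0. -0.  0. -0. -0.  0.]
 [-0. -0. -0.  0. -0.  0.]
 [ 0.  0. -0.  0. -0.  0.]
 [-0. -0.  0.  0. -0.  0.]
 [ 0. -0.  0. -0. -0. -0.]]
```

```bash
cat > ik.py <<'E'
from kin import *
P=fit(1,1).x; FK=lambda q:fk(q,P,1,1)
lo=np.array([-3.03,-.79,.23,-1.04,0,-2.55]); hi=np.array([3.03,2.21,2.52,4.18,3.07,2.55])
def rot(phi,s): # tool z horizontal along phi; tool x = s*up
    z=np.array([np.cos(phi),np.sin(phi),0]); x=np.array([0,0,s]); return R.from_matrix(np.c_[x,np.cross(z,x),z])
def ik(x,A,q0,):
    f=lambda q:(lambda y,B:np.r_[y-x,.3*(A.inv()*B).as_rotvec()])(*FK(q))
    s=least_squares(f,np.clip(q0,lo+.01,hi-.01),bounds=(lo,hi)); return s.x if s.cost<1e-8 else None
def allik(x,A,n=25):
    rng=np.random.default_rng(0); S=[]
    for _ in range(n):
        q=ik(x,A,rng.uniform(lo,hi))
        if q is not None and not any(np.abs(q-r).max()<.02 for r in S): S.append(q)
    return S
E
cat > a.py <<'E'
from ik import *
pot=np.array([.518,-.015]); peg=np.array([.4795,.3865])
for nm,c,z,phis,ss in(("pile",pot,.118,(-30.6,59.4),(1,-1)),("peg",peg,.20,(0,39,75),(1,-1))):
    for d in phis:
        for s in ss:
            A=rot(np.radians(d),s); x=np.r_[c,z]+.008*A.as_matrix()[:,2]
            for q in allik(x,A): print(nm,d,s,q.round(2),"margin",np.minimum(q-lo,hi-q).min().round(2))
E
python3 a.py
```

```text
pile -30.6 1 [ 0.19  0.65  2.22  3.89  1.37 -1.75] margin 0.29
pile -30.6 -1 [0.19 0.65 2.22 3.89 1.37 1.39] margin 0.29
pile 59.4 1 [-0.56  0.74  1.93  1.55  1.58 -1.1 ] margin 0.59
pile 59.4 -1 [-0.56  0.74  1.93  1.55  1.58  2.04] margin 0.51
peg 0 1 [ 0.91  0.56  1.94  4.16  1.19 -2.11] margin 0.02
peg 0 -1 [0.91 0.56 1.94 4.16 1.19 1.03] margin 0.02
peg 39 1 [ 0.58  0.46  2.13  3.03  1.02 -1.51] margin 0.39
peg 39 -1 [0.58 0.46 2.13 3.03 1.02 1.63] margin 0.39
peg 75 1 [ 0.3   0.54  1.96  2.04  1.25 -1.01] margin 0.56
peg 75 -1 [0.3  0.54 1.96 2.04 1.25 2.13] margin 0.42
```

```bash
cat > sim.py <<'E'
from ik import *
import sys
def delta(xt,At):
    T=tool(); A=R.from_matrix(T[:3,:3]); return A.inv().apply(xt-T[:3,3]),(A.inv()*At).as_rotvec()
def sim(rows,q=None,T=None):
    q=robot.sense()["qpos"] if q is None else q; x,A=FK(q)
    for r in rows:
        x=x+A.apply(r[:3]); A=A*R.from_rotvec(r[3:]); n=ik(x,A,q)
        if n is None: print("no ik",x.round(3)); return q
        print(x.round(3),n.round(2),"step",np.abs(n-q).max().round(2)); q=n
    return q
E
cat > b.py <<'E'
from sim import *
At=rot(np.radians(59.4),-1); z=At.as_matrix()[:,2]
pre=np.array([.518,-.015,.112])-.12*z
d,r=delta(pre,At); print("pre",pre.round(3),"d",d.round(3),"r",r.round(3),np.linalg.norm(r))
T=tool(); A=R.from_matrix(T[:3,:3])
for w in ([.40,-.12,.30],):
    dw=np.array(w)-T[:3,3]; n=18; print(A.inv().apply(dw).round(3), At.inv().apply(pre-w).round(3))
    # path: interpolate in world, check ik
    q=robot.sense()["qpos"]
    for i in range(1,n+1):
        q2=ik(T[:3,3]+dw*i/n,A*R.from_rotvec(r*i/n),q); print(None if q2 is None else q2.round(2)); q=q if q2 is None else q2
E
python3 b.py
```

```text
pre [ 0.457 -0.118  0.112] d [-0.474 -0.523 -0.331] r [-0.508 -1.204 -1.512] 1.9986655156962463
[-0.361 -0.457 -0.477] [ 0.188 -0.048  0.03 ]
[ 1.06  0.14  1.81  0.52  0.76 -0.55]
[ 1.02  0.05  1.9   0.49  0.72 -0.64]
[ 0.97 -0.04  2.    0.46  0.68 -0.75]
[ 0.91 -0.14  2.08  0.46  0.64 -0.88]
[ 0.83 -0.23  2.17  0.49  0.61 -1.05]
[ 0.72 -0.33  2.25  0.57  0.61 -1.27]
[ 0.58 -0.41  2.32  0.68  0.62 -1.54]
[ 0.41 -0.49  2.38  0.83  0.69 -1.85]
[ 0.2  -0.55  2.42  0.97  0.8  -2.17]
[-0.04 -0.56  2.46  1.09  0.96 -2.47]
None
None
None
None
None
None
None
None
```

```bash
cat > b.py <<'E'
from sim import *
At=rot(np.radians(59.4),-1)
q=robot.sense()["qpos"].copy(); q[5]+=2.16
x,A=FK(q)
w1=np.array([.40,.30,.40]); w2=np.array([.42,-.12,.30])
r=(A.inv()*At).as_rotvec(); print("r",r.round(3),np.linalg.norm(r)); n=9
print("d1",A.inv().apply(w1-x).round(3)); 
for (a,b,t0,t1) in ((x,w1,0,.0),(w1,w1,0,1),(w1,w2,1,1)):
    for i in range(1,n+1):
        q2=ik(a+(b-a)*i/n,A*R.from_rotvec(r*(t0+(t1-t0)*i/n)),q); print(None if q2 is None else q2.round(2)); q=q if q2 is None else q2
print("d2",At.inv().apply(w2-w1).round(3))
E
python3 b.py
```

```text
r [1.449 0.133 2.056] 2.5190304052353456
d1 [ 0.071  0.235 -0.328]
[1.02 0.18 1.74 0.58 0.88 1.64]
[0.93 0.13 1.75 0.59 0.95 1.58]
[0.84 0.08 1.76 0.6  1.03 1.52]
[0.75 0.05 1.75 0.6  1.11 1.46]
[0.66 0.03 1.73 0.61 1.2  1.4 ]
[0.56 0.02 1.7  0.61 1.28 1.34]
[0.47 0.02 1.66 0.61 1.37 1.29]
[0.38 0.03 1.61 0.61 1.45 1.24]
[0.3  0.05 1.55 0.61 1.54 1.19]
[0.24 0.07 1.58 0.77 1.57 1.34]
[0.18 0.08 1.64 0.92 1.58 1.48]
[0.14 0.07 1.71 1.07 1.56 1.63]
[0.11 0.06 1.8  1.23 1.53 1.77]
[0.09 0.03 1.9  1.38 1.47 1.92]
[ 0.08 -0.01  2.    1.52  1.38  2.07]
[ 0.1  -0.07  2.09  1.67  1.27  2.22]
[ 0.14 -0.13  2.18  1.82  1.11  2.38]
[ 0.21 -0.21  2.24  1.96  0.92  2.54]
None
None
None
[-0.42 -0.11  2.28  1.64  1.47  2.54]
[-0.55 -0.03  2.25  1.56  1.58  2.5 ]
[-0.66  0.05  2.2   1.49  1.67  2.46]
[-0.75  0.13  2.14  1.43  1.74  2.43]
[-0.83  0.22  2.06  1.37  1.8   2.4 ]
[-0.9   0.31  1.98  1.32  1.84  2.39]
d2 [ 0.1   -0.231 -0.351]
```

```bash
cat >> sim.py <<'E'
def seg(qs,ks,q0=None):
    q0=robot.sense()["qpos"] if q0 is None else q0; x,A=FK(q0)
    for q,k in zip(qs,ks):
        y,B=FK(q); r=(A.inv()*B).as_rotvec()/k
        M=sum((A*R.from_rotvec(r*i)).as_matrix() for i in range(k))
        d=np.linalg.solve(M,y-x); print(k,"x",np.r_[d,r].round(3).tolist(),"|d|",np.linalg.norm(d).round(3),"|r|",np.linalg.norm(r).round(3),"->",y.round(3),"z",B.as_matrix()[:,2].round(2),q.round(2))
        x,A=y,B
E
cat > b.py <<'E'
from sim import *
At=rot(np.radians(59.4),-1); z=At.as_matrix()[:,2]; pot=np.array([.518,-.015,.112])
g=np.array([-.56,.74,1.93,1.55,1.58,2.04])
up=ik(pot-.13*z+[0,0,.1],At,g); print(up.round(2))
q0=robot.sense()["qpos"]; print(q0.round(2))
seg([q0+(up-q0)*i/5 for i in range(1,6)],[5]*5)
E
python3 b.py
```

```text
[-0.86  0.54  1.93  1.32  1.77  2.22]
[ 1.1   0.23  1.71  0.57  0.81 -0.46]
5 x [-0.038, 0.003, -0.01, 0.01, 0.008, 0.2] |d| 0.039 |r| 0.201 -> [0.307 0.481 0.195] z [-0.22  0.54 -0.81] [0.71 0.29 1.75 0.72 1.   0.08]
5 x [-0.021, 0.022, -0.018, 0.015, 0.031, 0.194] |d| 0.035 |r| 0.197 -> [0.406 0.346 0.174] z [-0.24  0.67 -0.71] [0.32 0.36 1.8  0.87 1.19 0.61]
5 x [-0.001, 0.021, -0.025, 0.045, 0.039, 0.179] |d| 0.033 |r| 0.189 -> [0.465 0.198 0.174] z [-0.12  0.85 -0.52] [-0.07  0.42  1.84  1.02  1.39  1.15]
5 x [0.008, 0.008, -0.031, 0.078, 0.017, 0.158] |d| 0.033 |r| 0.177 -> [0.483 0.039 0.189] z [ 0.16  0.95 -0.27] [-0.47  0.48  1.88  1.17  1.58  1.69]
5 x [0.002, -0.004, -0.034, 0.088, -0.03, 0.133] |d| 0.034 |r| 0.162 -> [ 0.452 -0.127  0.212] z [ 0.51  0.86 -0.  ] [-0.86  0.54  1.93  1.32  1.77  2.22]
```

```bash
cat >> b.py <<'E'
print("----")
off=[.35,.42,.45,.45,.3,0]
seg([q0+(up-q0)*i/6-np.array([0,1,0,0,0,0])*off[i-1] for i in range(1,7)],[5]*6)
E
python3 b.py | sed '1,/----/d'
```

```text
5 x [-0.013, 0.013, -0.04, -0.052, 0.007, 0.13] |d| 0.043 |r| 0.14 -> [0.267 0.483 0.393] z [-0.01  0.72 -0.69] [ 0.77 -0.07  1.75  0.69  0.97 -0.01]
5 x [-0.018, 0.014, -0.015, -0.009, 0.006, 0.148] |d| 0.027 |r| 0.149 -> [0.354 0.381 0.391] z [ 0.03  0.74 -0.67] [ 0.45 -0.08  1.78  0.82  1.13  0.43]
5 x [-0.007, 0.019, -0.015, 0.001, 0.019, 0.148] |d| 0.026 |r| 0.149 -> [0.415 0.27  0.381] z [ 0.07  0.79 -0.61] [ 0.12 -0.06  1.82  0.94  1.29  0.88]
5 x [0.004, 0.018, -0.018, 0.02, 0.025, 0.145] |d| 0.025 |r| 0.148 -> [0.452 0.151 0.371] z [ 0.17  0.85 -0.49] [-0.21 -0.01  1.85  1.07  1.45  1.33]
5 x [0.016, 0.017, -0.019, 0.047, 0.004, 0.159] |d| 0.03 |r| 0.166 -> [0.473 0.016 0.315] z [ 0.29  0.91 -0.3 ] [-0.53  0.19  1.89  1.19  1.61  1.78]
5 x [0.026, 0.006, -0.025, 0.068, -0.04, 0.168] |d| 0.037 |r| 0.186 -> [ 0.452 -0.127  0.212] z [ 0.51  0.86 -0.  ] [-0.86  0.54  1.93  1.32  1.77  2.22]
```

```bash
echo '[[-0.013,0.013,-0.04,-0.05,0.007,0.13],[-0.013,0.013,-0.04,-0.05,0.007,0.13],[-0.013,0.013,-0.04,-0.05,0.007,0.13],[-0.013,0.013,-0.04,-0.05,0.007,0.13],[-0.013,0.013,-0.04,-0.05,0.007,0.13]]' > next.json && python3 shift.py next.json | sed -n 1,4p
echo '[[-0.018,0.014,-0.015,-0.01,0.006,0.15],[-0.018,0.014,-0.015,-0.01,0.006,0.15],[-0.018,0.014,-0.015,-0.01,0.006,0.15],[-0.018,0.014,-0.015,-0.01,0.006,0.15],[-0.018,0.014,-0.015,-0.01,0.006,0.15]]' > next.json && python3 shift.py next.json | sed -n 1,4p
echo '[[-0.007,0.019,-0.015,0,0.02,0.15],[-0.007,0.019,-0.015,0,0.02,0.15],[-0.007,0.019,-0.015,0,0.02,0.15],[-0.007,0.019,-0.015,0,0.02,0.15],[-0.007,0.019,-0.015,0,0.02,0.15]]' > next.json && python3 shift.py next.json | sed -n 1,4p
echo '[[0.004,0.018,-0.018,0.02,0.025,0.145],[0.004,0.018,-0.018,0.02,0.025,0.145],[0.004,0.018,-0.018,0.02,0.025,0.145],[0.004,0.018,-0.018,0.02,0.025,0.145],[0.004,0.018,-0.018,0.02,0.025,0.145]]' > next.json && python3 shift.py next.json | sed -n 1,4p
cat > b.py <<'E'
from sim import *
At=rot(np.radians(59.4),-1); z=At.as_matrix()[:,2]; pot=np.array([.518,-.015,.112])
g=np.array([-.56,.74,1.93,1.55,1.58,2.04])
up=ik(pot-.13*z+[0,0,.1],At,g)
q0=robot.sense()["qpos"]; print(q0.round(2))
seg([q0+(up-q0)*i/2-np.array([0,1,0,0,0,0])*[.12,0][i-1] for i in range(1,3)],[5]*2)
E
python3 b.py
```

```text
time_s: 2.52
tool_pos: [0.27, 0.4811, 0.3941]
eef_rot: [2.68, -0.68, 2.267]
ft_force: [0.0, 0.3, 0.5]
time_s: 3.15
tool_pos: [0.3564, 0.3788, 0.3923]
eef_rot: [-2.917, -0.813, 1.235]
ft_force: [0.5, -0.0, 0.1]
time_s: 3.78
tool_pos: [0.4162, 0.2709, 0.3833]
eef_rot: [-2.337, -0.506, 0.338]
ft_force: [0.1, 1.2, 0.4]
time_s: 4.4
tool_pos: [0.4516, 0.1497, 0.3718]
eef_rot: [-2.091, 0.012, -0.208]
ft_force: [0.7, -1.3, -0.5]
[-0.21 -0.02  1.86  1.06  1.44  1.35]
5 x [0.015, 0.014, -0.019, 0.046, 0.007, 0.15] |d| 0.028 |r| 0.157 -> [0.469 0.018 0.333] z [ 0.3   0.9  -0.32] [-0.53  0.14  1.89  1.19  1.61  1.79]
5 x [0.03, 0.008, -0.024, 0.067, -0.042, 0.176] |d| 0.039 |r| 0.193 -> [ 0.452 -0.127  0.212] z [ 0.51  0.86 -0.  ] [-0.86  0.54  1.93  1.32  1.77  2.22]
```

```bash
echo '[[0.015,0.014,-0.019,0.046,0.007,0.15],[0.015,0.014,-0.019,0.046,0.007,0.15],[0.015,0.014,-0.019,0.046,0.007,0.15],[0.015,0.014,-0.019,0.046,0.007,0.15],[0.015,0.014,-0.019,0.046,0.007,0.15]]' > next.json && python3 shift.py next.json | sed -n 1,4p
echo '[[0.03,0.008,-0.024,0.06,-0.04,0.165],[0.03,0.008,-0.024,0.06,-0.04,0.165],[0.03,0.008,-0.024,0.06,-0.04,0.165],[0.03,0.008,-0.024,0.06,-0.04,0.165],[0,0,0,0,0,0]]' > next.json && python3 shift.py next.json | sed -n 1,4p
cat > c.py <<'E'
from sim import *
At=rot(np.radians(59.4),-1); z=At.as_matrix()[:,2]; pot=np.array([.518,-.015,.112])
d,r=delta(pot-.13*z,At); print("to pre: d",d.round(4),"r",r.round(4),robot.sense()["qpos"].round(2))
E
python3 c.py
```

```text
time_s: 5.03
tool_pos: [0.4715, 0.0197, 0.3324]
eef_rot: [-1.987, 0.673, -0.593]
ft_force: [0.7, 0.1, 0.5]
time_s: 5.65
tool_pos: [0.4699, -0.1053, 0.24]
eef_rot: [-1.872, 1.348, -0.744]
ft_force: [-0.3, 0.1, 0.6]
to pre: d [ 0.1251  0.0341 -0.0188] r [ 0.0909 -0.0563  0.2153] [-0.78  0.47  1.87  1.29  1.76  2.11]
```

```bash
echo '[[0,0,-0.02,0.045,-0.028,0.107],[0,0.02,0,0.045,-0.028,0.107],[0,0,0,0,0,0]]' > next.json && python3 shift.py next.json | sed -n 1,4p; python3 c.py
python3 - <<'E'
from h import *
T=tool(); s=snapshot("wrist"); cv2.imwrite("pics/w1.png",s["frame"][...,::-1])
C=cloud(s,np.array(s["tool_from_camera"])); P=C@T[:3,:3].T+T[:3,3]
m=(P[...,2]>.095)&(P[...,2]<.17)&(np.hypot(P[...,0]-.518,P[...,1]+.015)<.06); q=P[m]
print(m.sum(),cv2.minAreaRect(q[:,:2].astype(np.float32)),q.max(0))
m2=m&(P[...,2]>.162);print("rim",m2.sum(),cv2.minAreaRect(P[m2][:,:2].astype(np.float32)))
c=C[m&(P[...,2]<.155)];print("tool y range",np.percentile(c[:,1],[0.5,50,99.5]))
E
```

```text
time_s: 6.02
tool_pos: [0.4437, -0.1123, 0.2414]
eef_rot: [-1.875, 1.563, -0.835]
ft_force: [0.4, -1.0, 0.3]
to pre: d [ 0.1295 -0.0134 -0.0082] r [ 0.0032 -0.0022  0.0071] [-0.85  0.45  1.97  1.33  1.78  2.26]
12287 ((0.5189417004585266, -0.016010135412216187), (0.05776551365852356, 0.05624056234955788), 59.18803787231445) [0.55453855 0.02130125 0.16530684]
rim 606 ((0.5190311670303345, -0.015760045498609543), (0.057303715497255325, 0.055586379021406174), 58.81589126586914)
tool y range [-0.04261288 -0.01503187  0.01261726]
```

View pics/w1.png

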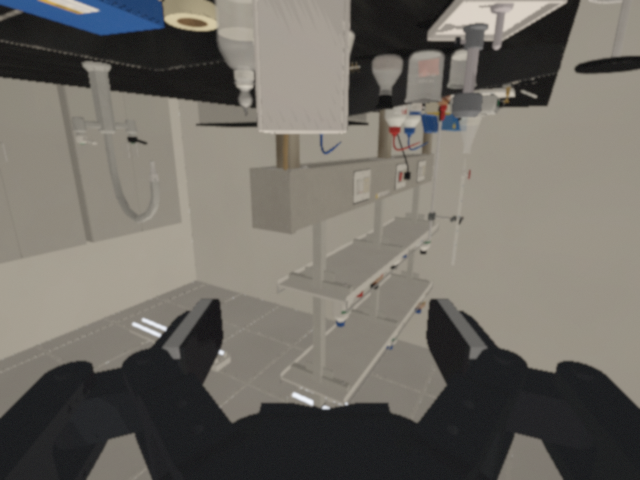

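```bash
echo '[[0.043,-0.0073,-0.008,0,0,0.005],[0.043,-0.0072,0,0.002,0,0],[0.0435,0,0,0,0,0],[0,0,0,0,0,0]]' > next.json && python3 shift.py next.json | sed -n 1,4p; sed -i 's/\.518,-\.015,\.112/.5185,-.0153,.112/; s/59\.4/59.2/' c.py; python3 c.py
python3 - <<'E'
from h import *
T=tool(); s=snapshot("wrist"); cv2.imwrite("pics/w2.png",s["frame"][...,::-1])
C=cloud(s,np.array(s["tool_from_camera"])); P=C@T[:3,:3].T+T[:3,3]
m=(P[...,2]>.01)&(P[...,2]<.17)&(np.hypot(P[...,0]-.518,P[...,1]+.015)<.06)
for a,b in((.095,.16),(.02,.085)):
  c=C[m&(P[...,2]>a)&(P[...,2]<b)];print(len(c),"tool y",np.percentile(c[:,1],[.5,50,99.5]).round(4),"z",np.percentile(c[:,2],[5,50]).round(4), "slope",np.polyfit(c[:,1],c[:,2],1).round(4))
E
```

```text
time_s: 6.58
tool_pos: [0.4527, -0.1272, 0.1097]
eef_rot: [2.096, 1.568, 3.134]
ft_force: [-0.2, -0.5, 1.1]
to pre: d [-0.0023  0.0008 -0.0002] r [ 0.0049 -0.0013 -0.0021] [-0.86  0.77  1.89  1.28  1.72  2.03]
6534 tool y [-0.028  -0.0004  0.0271] z [0.102 0.103] slope [-0.0012  0.103 ]
8493 tool y [-0.0278 -0.0004  0.0275] z [0.102  0.1032] slope [0.0144 0.1032]
```

```bash
echo '[[-0.002,0,0.035,0,0,0],[0,0,0.035,0,0,0],[0,0,0.035,0,0,0],[0,0,0.034,0,0,0],[0,0,0,0,0,0]]' > next.json && python3 shift.py next.json
echo '[[0,0,0,0,0,0],[0,0,0,0,0,0],[0,0,0,0,0,0],[0,0,0,0,0,0]]' > next.json && python3 shift.py next.json 0.0
```

```text
time_s: 7.25
tool_pos: [0.5242, -0.0064, 0.1154]
eef_rot: [-1.845, 1.567, -0.805]
ft_force: [-0.8, -0.1, 0.7]
gripper_width: 0.999
grip_force: 0.0
time_s: 7.75
tool_pos: [0.5233, -0.009, 0.1136]
eef_rot: [1.928, 1.57, 2.963]
ft_force: [-2.9, -2.0, 8.7]
gripper_width: 0.647
grip_force: 63.8
```

```bash
echo '[[-0.005,0,0,0,0,0],[-0.01,0,0,0,0,0],[-0.02,0,0,0,0,0],[-0.04,0,0,0,0,0],[-0.05,0,0,0,0,0]]' > next.json && python3 shift.py next.json
echo '[[-0.03,0,0,0,0,0],[0,0,0,0,0,0]]' > next.json && python3 shift.py next.json
python3 - <<'E'
from h import *
s=snapshot("side"); cv2.imwrite("pics/s2.png",s["frame"][150:450,200:600,::-1].repeat(2,0).repeat(2,1))
P=cloud(s); z=P[...,2]; m=(z>.02)&(z<.094)&(np.hypot(P[...,0]-.518,P[...,1]+.015)<.05)
m2=m&(z>.083); print(cv2.minAreaRect(P[m2][:,:2].astype(np.float32)))
E
```

```text
time_s: 8.38
tool_pos: [0.5233, -0.008, 0.2389]
eef_rot: [2.142, 1.567, -3.106]
ft_force: [0.4, -0.3, 0.3]
gripper_width: 0.647
grip_force: 63.6
time_s: 8.62
tool_pos: [0.5236, -0.0081, 0.27]
eef_rot: [-2.191, 1.567, -1.155]
ft_force: [-0.7, 0.7, -1.8]
gripper_width: 0.648
grip_force: 63.6
((0.0, 0.0), (0.0, 0.0), 0.0)
```

View pics/s2.png

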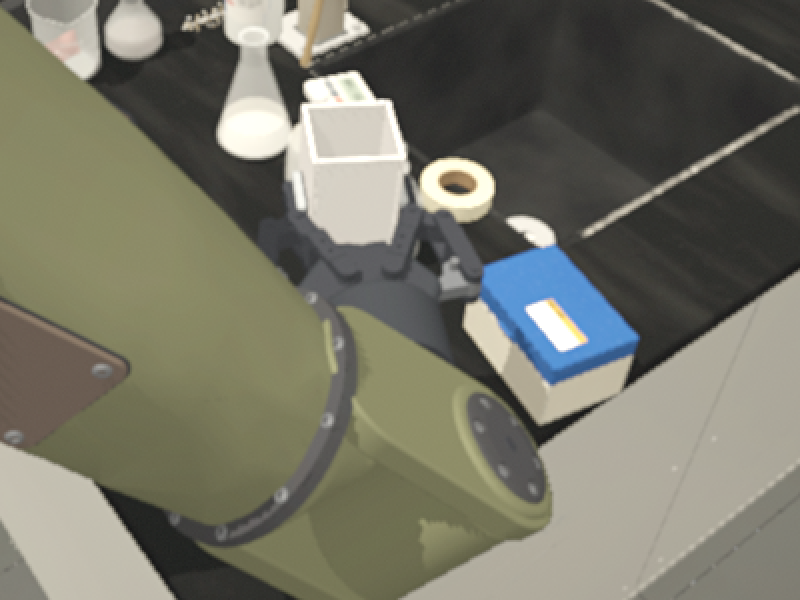

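```bash
for i in 1 ; do
echo '[[0,0,0,0,0,-0.18],[0,0,0,0,0,-0.18],[0,0,0,0,0,-0.18],[0,0,0,0,0,-0.18],[0,0,0,0,0,-0.18]]' > next.json && python3 shift.py next.json | sed -n 2,3p
echo '[[0,0,0,0,0,-0.18],[0,0,0,0,0,-0.18],[0,0,0,0,0,-0.18],[0,0,0,0,0,-0.18],[0,0,0,0,0,-0.18]]' > next.json && python3 shift.py next.json | sed -n 2,3p
echo '[[0,0,0,0,0,-0.18],[0,0,0,0,0,-0.18],[0,0,0,0,0,-0.18],[0,0,0,0,0,-0.18],[0,0,0,0,0,-0.18]]' > next.json && python3 shift.py next.json | sed -n 2,3p
echo '[[0,0,0,0,0,-0.15],[0,0,0,0,0,-0.15],[0,0,0,0,0,-0.14],[0,0,0,0,0,0]]' > next.json && python3 shift.py next.json; done
cat > d.py <<'E'
from sim import *
import sys
At=rot(np.radians(float(sys.argv[1])),1); z=At.as_matrix()[:,2]; peg=np.array([.4795,.3865,.26])
d,r=delta(peg+.008*z,At); q=robot.sense()["qpos"]; print("to peg hover: d",d.round(4),"r",r.round(4),q.round(2))
qs=ik(tool()[:3,3],R.from_matrix(tool()[:3,:3]),q)
T=tool(); A=R.from_matrix(T[:3,:3])
for i in range(1,9):
    n=ik(T[:3,3]+A.apply(d)*i/8,A*R.from_rotvec(r*i/8),q); print(None if n is None else n.round(2)); q=q if n is None else n
n=ik(peg+.008*z-[0,0,.145],At,q); print("final",n)
E
python3 d.py 59.2; python3 d.py 40
```

```text
tool_pos: [0.5234, -0.0079, 0.2663]
eef_rot: [-1.573, 0.669, -0.536]
tool_pos: [0.5234, -0.0079, 0.2663]
eef_rot: [-1.573, -0.231, -0.534]
tool_pos: [0.5234, -0.0079, 0.2663]
eef_rot: [-1.576, -1.131, -0.53]
time_s: 11.05
tool_pos: [0.5234, -0.0079, 0.2666]
eef_rot: [-1.884, -1.564, -0.222]
ft_force: [0.3, -0.4, -1.0]
gripper_width: 0.653
grip_force: 63.9
to peg hover: d [-0.0074 -0.2388  0.325 ] r [-0.0027  0.002  -0.0062] [-0.56  0.4   1.95  1.55  1.59 -0.78]
[-0.46  0.36  2.02  1.62  1.52 -0.81]
[-0.36  0.33  2.08  1.7   1.45 -0.83]
[-0.24  0.3   2.12  1.79  1.38 -0.86]
[-0.12  0.29  2.14  1.89  1.3  -0.9 ]
[ 0.01  0.28  2.15  2.01  1.22 -0.94]
[ 0.15  0.29  2.14  2.12  1.15 -0.98]
[ 0.28  0.31  2.11  2.24  1.07 -1.03]
[ 0.4   0.34  2.07  2.36  1.   -1.08]
final [ 0.39767314  0.70690774  2.03947219  2.46729043  1.25578428 -1.32804056]
to peg hover: d [-0.0074 -0.2362  0.3245] r [-0.3378  0.0031 -0.0058] [-0.56  0.4   1.95  1.55  1.59 -0.78]
[-0.46  0.34  2.05  1.65  1.49 -0.82]
[-0.35  0.29  2.12  1.77  1.39 -0.86]
[-0.22  0.26  2.18  1.92  1.29 -0.91]
[-0.07  0.23  2.22  2.09  1.18 -0.98]
[ 0.1   0.22  2.23  2.29  1.08 -1.07]
[ 0.26  0.24  2.22  2.51  0.99 -1.18]
[ 0.42  0.26  2.18  2.74  0.92 -1.32]
[ 0.57  0.31  2.13  2.98  0.87 -1.46]
final [ 0.57305942  0.68966062  2.09388862  3.00814884  1.2156741  -1.52415371]
```

```bash
echo '[[0,-0.015,0.02,0,0,0],[0,-0.03,0.041,0,0,0],[0,-0.034,0.046,0,0,0],[0,-0.034,0.046,0,0,0],[0,-0.034,0.046,0,0,0]]' > next.json && python3 shift.py next.json | sed -n 2,4p
echo '[[0,-0.034,0.046,0,0,0],[0,-0.03,0.041,0,0,0],[0,-0.019,0.026,0,0,0],[0,-0.009,0.013,0,0,0],[0,0,0,0,0,0]]' > next.json && python3 shift.py next.json
cat > e.py <<'E'
from h import *
import sys
for n in("side","top"):
    s=snapshot(n); cv2.imwrite(f"pics/{n}{sys.argv[1]}.png",s["frame"][...,::-1])
    P=cloud(s); z=P[...,2]; f=s["frame"].astype(int); w=(f.min(-1)>120)
    m=(z>.15)&w&(np.hypot(P[...,0]-.48,P[...,1]-.387)<.055); np.save(f"pics/{n}{sys.argv[1]}.npy",P)
    q=P[m]; print(n,m.sum(),"z",np.percentile(q[:,2],[1,50,99]).round(4))
    t=np.percentile(q[:,2],99)
    for a,b in((t-.005,t+.003),(t-.07,t-.017)):
        k=q[(q[:,2]>a)&(q[:,2]<b)]; print(len(k),cv2.minAreaRect(k[:,:2].astype(np.float32)))
    m=(z>.02)&(z<.11)&(np.hypot(P[...,0]-.518,P[...,1]+.015)<.06)&w; k=P[m&(z>.083)]; print("lower",len(k),len(k) and cv2.minAreaRect(k[:,:2].astype(np.float32)))
E
python3 e.py 3; python3 d.py 59.2|head -1
```

```text
tool_pos: [0.498, 0.2397, 0.2671]
eef_rot: [-1.911, -1.562, -0.195]
ft_force: [1.9, -0.2, -0.0]
time_s: 12.3
tool_pos: [0.4834, 0.3937, 0.2673]
eef_rot: [-2.021, -1.565, -0.083]
ft_force: [-1.0, 0.1, -1.0]
gripper_width: 0.656
grip_force: 63.9
side 1355 z [0.2618 0.2909 0.3074]
429 ((0.48016104102134705, 0.38589009642601013), (0.051269758492708206, 0.04579333961009979), 59.2498893737793)
637 ((0.4737582504749298, 0.3837480843067169), (0.07957769930362701, 0.0781974196434021), 52.799774169921875)
lower 468 ((0.5175448060035706, -0.015354577451944351), (0.059145238250494, 0.056210171431303024), 58.56110763549805)
top 1647 z [0.2206 0.3023 0.3075]
811 ((0.4808633029460907, 0.38687142729759216), (0.04611219838261604, 0.04592283070087433), 59.16083908081055)
575 ((0.47918421030044556, 0.37735533714294434), (0.07850771397352219, 0.07906100153923035), 64.99732971191406)
lower 198 ((0.5180099010467529, -0.013842709362506866), (0.056116290390491486, 0.05625569820404053), 58.18743133544922)
to peg hover: d [-0.0075 -0.0006  0.0005] r [-0.002   0.0024 -0.0047] [ 0.39  0.32  2.07  2.35  0.99 -1.06]
```

```bash
python3 -c "
import cv2,numpy as np
a=cv2.imread('pics/side3.png')[100:400,100:500];b=cv2.imread('pics/top3.png')[150:450,130:530]
cv2.imwrite('pics/c3.png',np.vstack([a,b]).repeat(1,1))"
```

```text
(no output)
```

View pics/c3.png

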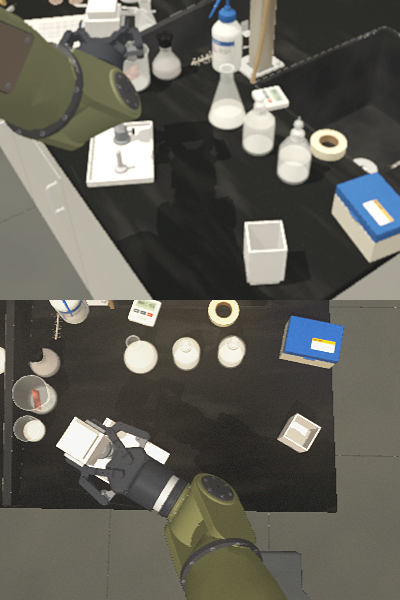

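```bash
cat > f.py <<'E'
from h import *
import sys
def plane(k):
    for _ in range(4):
        c=k.mean(0); n=np.linalg.svd(k-c,full_matrices=False)[2][2]; r=(k-c)@n; k=k[np.abs(r)<max(.0008,2*r.std())]
    return c,n*np.sign(n[2] or 1),len(k),r.std()
P=np.load(f"pics/top{sys.argv[1]}.npy"); z=P[...,2]; t=float(sys.argv[2])
m=(np.abs(z-t)<.006)&(np.hypot(P[...,0]-.48,P[...,1]-.387)<.04); m=cv2.erode(m.astype(np.uint8),np.ones((5,5)))>0
print("foot",plane(P[m]))
T=tool(); s=snapshot("wrist"); C=cloud(s,np.array(s["tool_from_camera"]))
m=(np.abs(C[...,1])<.02)&(C[...,2]>-.045)&(C[...,2]<.0)&(C[...,0]>-.06)&(C[...,0]<.06); m=cv2.erode(m.astype(np.uint8),np.ones((5,5)))>0
k=C[m]; print(len(k)); 
if len(k)>50:
    c,n,l,sd=plane(k); print("near face(tool)",c.round(4),n.round(4),l,sd,"x range",k[:,0].min(),k[:,0].max())
E
python3 f.py 3 .305
python3 - <<'E'
from h import *
for n in("side","top"):
    s=dict(np.load(f"pics/{n}0.npz")); P=cloud(s); z=P[...,2]
    m=(z>.09)&(z<.15)&(np.hypot(P[...,0]-.479,P[...,1]-.387)<.04)
    e=cv2.erode(m.astype(np.uint8),np.ones((3,3)))>0
    k=P[e&(z>.130)]; print(n,"flat z",np.percentile(k[:,2],[25,50,75,90]))
    c,r=cv2.minEnclosingCircle(P[m&(z>.12)][:,:2].astype(np.float32)); print("head circle",c,r)
E
```

```text
foot (array([0.48038433, 0.38577631, 0.30485822]), array([ 0.02784996, -0.01191566,  0.99954109]), 484, np.float64(0.0010071919481257302))
18650
near face(tool) [ 0.0138 -0.0001 -0.0325] [-0.129  -0.002   0.9916] 16287 0.0015113569430712335 x range -0.016297154497915037 0.03876173440280084
side flat z [0.13173304 0.13271346 0.13353497 0.13424293]
head circle (0.4787001311779022, 0.3851703107357025) 0.022175775840878487
top flat z [0.1311444  0.13211792 0.13327383 0.13417979]
head circle (0.48003533482551575, 0.38814908266067505) 0.02221038192510605
```

```bash
sed -i 's/(C\[...,0\]<.06)/(C[...,0]<float(sys.argv[3]))/' f.py; python3 f.py 3 .305 .021; python3 f.py 3 .305 .015|tail -1; python3 -c "
from h import *
print(tool().round(4)); s=snapshot('wrist'); cv2.imwrite('pics/w3.png',s['frame'][...,::-1])"
```

```text
foot (array([0.48038433, 0.38577631, 0.30485822]), array([ 0.02784996, -0.01191566,  0.99954109]), 484, np.float64(0.0010071919481257302))
9817
near face(tool) [ 0.0037  0.0001 -0.0342] [ 2.7e-03 -7.0e-04  1.0e+00] 8637 0.00041390637653310165 x range -0.01615140373689268 0.02084024406503568
near face(tool) [ 0.0005  0.0004 -0.0342] [ 2.9e-03 -8.0e-04  1.0e+00] 6561 0.00043089413613777035 x range -0.016231994855805468 0.014510826834132469
[[ 4.300e-03  8.596e-01  5.109e-01  4.841e-01]
 [-2.000e-04 -5.109e-01  8.597e-01  3.925e-01]
 [ 1.000e+00 -3.900e-03 -2.000e-03  2.677e-01]
 [ 0.000e+00  0.000e+00  0.000e+00  1.000e+00]]
```

View pics/w3.png

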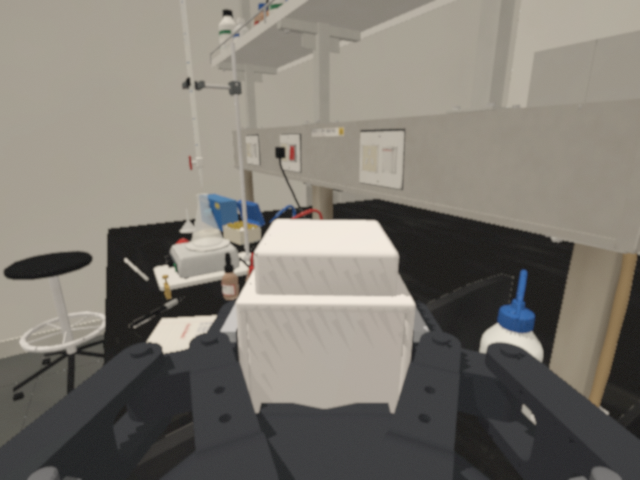

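```bash
echo '[[-0.02,-0.001,0,0,0,0],[-0.03,0,0,0,0,0],[-0.02,0,0,0,0,0],[0,0,0,0,0,0]]' > next.json && python3 shift.py next.json | sed -n 2,4p
echo '[[-0.01,0,0,0,0,0],[-0.01,0,0,0,0,0],[-0.01,0,0,0,0,0],[0,0,0,0,0,0]]' > next.json && python3 shift.py next.json | sed -n 2,4p
echo '[[-0.01,0,0,0,0,0],[-0.01,0,0,0,0,0],[0,0,0,0,0,0]]' > next.json && python3 shift.py next.json | sed -n 2,4p
```

```text
tool_pos: [0.4826, 0.3934, 0.1965]
eef_rot: [-2.229, -1.564, 0.122]
ft_force: [0.6, 0.2, -0.4]
tool_pos: [0.4822, 0.3939, 0.1669]
eef_rot: [-2.177, -1.566, 0.072]
ft_force: [-0.3, -0.8, -1.0]
tool_pos: [0.4821, 0.3939, 0.1467]
eef_rot: [-2.193, -1.565, 0.087]
ft_force: [-0.7, 0.1, -1.0]
```

```bash
echo '[[-0.005,0.001,0,0,0,0],[-0.01,0,0,0,0,0],[0,0,0,0,0,0]]' > next.json && python3 shift.py next.json | sed -n 2,4p
echo '[[-0.005,0,0,0,0,0],[-0.005,0,0,0,0,0],[0,0,0,0,0,0]]' > next.json && python3 shift.py next.json | sed -n 2,4p
echo '[[-0.002,0,0,0,0,0],[0,0,0,0,0,0]]' > next.json && python3 shift.py next.json | sed -n 2,4p
python3 d.py 59.2|head -1
```

```text
tool_pos: [0.483, 0.3934, 0.1318]
eef_rot: [-2.184, -1.566, 0.079]
ft_force: [-0.3, -0.4, -1.2]
tool_pos: [0.483, 0.3934, 0.1224]
eef_rot: [-2.123, -1.566, 0.017]
ft_force: [0.1, 0.4, -0.5]
tool_pos: [0.483, 0.3935, 0.1208]
eef_rot: [-2.078, -1.567, -0.027]
ft_force: [-0.1, 0.1, -1.2]
to peg hover: d [ 1.392e-01  1.000e-04 -1.000e-04] r [-0.0028  0.0019 -0.0035] [ 0.4   0.69  2.04  2.46  1.25 -1.32]
```

```bash
echo '[[-0.002,0,0,0,0.002,-0.0035],[-0.001,0,0,0,0,0],[0,0,0,0,0,0]]' > next.json && python3 shift.py next.json | sed -n 2,4p
echo '[[-0.001,0,0,0,0,0],[0,0,0,0,0,0]]' > next.json && python3 shift.py next.json | sed -n 2,4p
echo '[[-0.001,0,0,0,0,0],[0,0,0,0,0,0]]' > next.json && python3 shift.py next.json | sed -n 2,4p
```

```text
tool_pos: [0.483, 0.3935, 0.1177]
eef_rot: [-0.029, -1.571, -2.076]
ft_force: [-0.1, 0.6, -0.1]
tool_pos: [0.483, 0.3935, 0.1167]
eef_rot: [0.792, -1.571, -2.898]
ft_force: [0.1, -0.2, -0.3]
tool_pos: [0.483, 0.3935, 0.1157]
eef_rot: [0.106, -1.571, -2.212]
ft_force: [-0.2, -0.5, -1.0]
```

```bash
echo '[[-0.001,0,0,0,0,0],[0,0,0,0,0,0]]' > next.json && python3 shift.py next.json | sed -n 2,4p
echo '[[-0.0007,0,0,0,0,0],[0,0,0,0,0,0]]' > next.json && python3 shift.py next.json | sed -n 2,4p
echo '[[-0.0007,0,0,0,0,0],[0,0,0,0,0,0]]' > next.json && python3 shift.py next.json | sed -n 2,4p
```

```text
tool_pos: [0.483, 0.3935, 0.1147]
eef_rot: [0.686, -1.571, -2.792]
ft_force: [0.5, -0.2, -1.1]
tool_pos: [0.483, 0.3935, 0.1141]
eef_rot: [0.563, -1.571, -2.668]
ft_force: [-0.0, -0.6, -1.6]
tool_pos: [0.4831, 0.3935, 0.1135]
eef_rot: [0.387, -1.57, -2.492]
ft_force: [-0.4, 0.6, 0.5]
```

```bash
echo '[[-0.0005,0,0,0,0,0],[0,0,0,0,0,0]]' > next.json && python3 shift.py next.json | sed -n 2,4p
echo '[[-0.0005,0,0,0,0,0],[0,0,0,0,0,0]]' > next.json && python3 shift.py next.json | sed -n 2,4p
```

```text
tool_pos: [0.4831, 0.3935, 0.1134]
eef_rot: [0.33, -1.569, -2.436]
ft_force: [-2.2, -0.8, 6.3]
tool_pos: [0.4832, 0.3936, 0.1134]
eef_rot: [0.314, -1.568, -2.419]
ft_force: [-2.9, -1.8, 8.4]
```

```bash
echo '[[0.0006,0,0,0,0,0],[0,0,0,0,0,0]]' > next.json && python3 shift.py next.json | sed -n 2,4p
echo '[[0,0,0,0,0,0],[0,0,0,0,0,0],[0,0,0,0,0,0],[0,0,0,0,0,0]]' > next.json && python3 shift.py next.json 1.0
python3 e.py 4; python3 f.py 4 .153 .021
```

```text
tool_pos: [0.4831, 0.3935, 0.1134]
eef_rot: [0.371, -1.57, -2.477]
ft_force: [-1.3, -1.7, 5.1]
time_s: 17.85
tool_pos: [0.483, 0.3935, 0.1129]
eef_rot: [-2.602, -1.571, 0.497]
ft_force: [0.9, -0.1, 0.6]
gripper_width: 1.001
grip_force: 0.0
side 369 z [0.1502 0.152  0.1542]
369 ((0.4789421558380127, 0.38540753722190857), (0.04923029989004135, 0.04578953608870506), 59.6644172668457)
0 ((0.0, 0.0), (0.0, 0.0), 0.0)
lower 463 ((0.5173498392105103, -0.016001634299755096), (0.05895835533738136, 0.05687527358531952), 58.70070266723633)
top 410 z [0.15   0.1515 0.1546]
410 ((0.479462206363678, 0.38681522011756897), (0.04535851255059242, 0.04559735208749771), 58.895687103271484)
0 ((0.0, 0.0), (0.0, 0.0), 0.0)
lower 190 ((0.5181675553321838, -0.014035440981388092), (0.056293241679668427, 0.056598372757434845), 58.550907135009766)
foot (array([0.48028587, 0.38698926, 0.15098796]), array([0.03063023, 0.00341339, 0.99952496]), 238, np.float64(0.0012018879651280404))
9534
near face(tool) [ 0.0038  0.0002 -0.0344] [ 0.0037 -0.0027  1.    ] 8511 0.0004310304036086793 x range -0.015880525105222934 0.02064521804240188
```

Released with the foot at about 0.152 m, which is home, and the pot square. I back the gripper straight out.

```bash
echo '[[0,0,-0.02,0,0,0],[0,0,-0.04,0,0,0],[0,0,-0.04,0,0,0],[0,0,-0.04,0,0,0],[0.03,0,-0.03,0,0,0]]' > next.json && python3 shift.py next.json | sed -n 2,4p
echo '[[0.05,0,-0.02,0,0,0],[0.05,0,-0.02,0,0,0],[0,0,0,0,0,0],[0,0,0,0,0,0]]' > next.json && python3 shift.py next.json | sed -n 1,4p
python3 e.py 5
python3 - <<'E'
from h import *
import f5 if False else None
E
python3 - <<'E'
from h import *
s=snapshot("side"); P=cloud(s); z=P[...,2]
cv2.imwrite("pics/s6.png",s["frame"][100:320,130:430,::-1].repeat(2,0).repeat(2,1))
k=P[(z>.07)&(z<.13)&(np.hypot(P[...,0]-.4795,P[...,1]-.3865)<.05)]
print("pot body z min",z[(z>.055)&(np.hypot(P[...,0]-.4795,P[...,1]-.3865)<.05)].min())
for a in(.068,.085,.10,.115,.128):
    h=k[np.abs(k[:,2]-a)<.006]; print(a,len(h),cv2.minAreaRect(h[:,:2].astype(np.float32))if len(h) else 0)
# face planes
g=(k[:,:2]-[.4795,.3865]); 
for d in(59.2,-30.8,149.2,-120.8):
    u=np.array([np.cos(np.radians(d)),np.sin(np.radians(d))]); h=k[np.abs(g@u-.028)<.004]
    h=h[np.abs((h[:,:2]-[.4795,.3865])@[-u[1],u[0]])<.022]
    if len(h)>80: print(d,len(h),"lean dr/dz",np.polyfit(h[:,2],h[:,:2]@u,1)[0].round(4))
E
```

```text
tool_pos: [0.3955, 0.2462, 0.1419]
eef_rot: [-2.144, -1.567, 0.038]
ft_force: [0.5, -0.4, 1.0]
time_s: 19.12
tool_pos: [0.3776, 0.2147, 0.2377]
eef_rot: [0.08, -1.569, -2.185]
ft_force: [0.3, 0.3, 0.0]
side 380 z [0.1501 0.1519 0.1542]
380 ((0.4787173569202423, 0.3845694363117218), (0.04998396337032318, 0.04564455524086952), 57.554527282714844)
0 ((0.0, 0.0), (0.0, 0.0), 0.0)
lower 450 ((0.5177853107452393, -0.014990583062171936), (0.05998319014906883, 0.056419361382722855), 58.675498962402344)
top 419 z [0.1501 0.1515 0.1544]
419 ((0.47959432005882263, 0.3868352174758911), (0.045627400279045105, 0.0457364059984684), 59.315345764160156)
0 ((0.0, 0.0), (0.0, 0.0), 0.0)
lower 191 ((0.5180063247680664, -0.01383918896317482), (0.056049663573503494, 0.05659028887748718), 57.867862701416016)
pot body z min 0.06192215652312305
0.068 40 ((0.45765772461891174, 0.3665260076522827), (0.006127760745584965, 0.03708435595035553), 59.76479721069336)
0.085 131 ((0.48107877373695374, 0.3696792721748352), (0.07739134132862091, 0.032902792096138), 10.853431701660156)
0.1 148 ((0.48402056097984314, 0.36629506945610046), (0.07760988175868988, 0.041505880653858185), 13.208006858825684)
0.115 186 ((0.4840414524078369, 0.3676198422908783), (0.07895536720752716, 0.04102141410112381), 13.686660766601562)
0.128 115 ((0.48062261939048767, 0.3656314015388489), (0.07491568475961685, 0.036724988371133804), 10.015313148498535)
-120.8 561 lean dr/dz 0.0006  File "<stdin>", line 2
    import f5 if False else None
              ^^
SyntaxError: invalid syntax
```

View pics/s6.png

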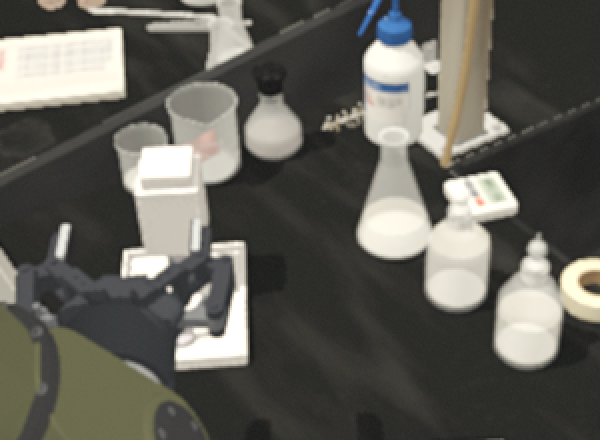

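The pot hangs mouth down and straight on the wide peg: its foot is at (168,165) in the crop, the face's lean is 0.0006 and the foot's height is 0.152 m. The gripper stands clear and the glassware and lower pot have not moved, so I hand the job in.

```bash
python3 -c "
from workcell import robot, snapshot
print(robot.close_job())"
```

```text
the job is handed in; nothing more can be done
None
```

The top pot hangs mouth down and straight on the wide peg, fully home (foot at about 0.152 m, set down with about 8 N of contact force); the lower pot and glassware were not moved, and the job was handed in at about 19 s.

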